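# Draw the slip board out from under a stack of springs

## Task

Draw the plywood slip board by its upright handle out from under the stack of three coil springs, so that the springs come straight down and stay standing as a stack in the V-fence, and then lay the board flat in the grey tray. Under the board it is caught on a hidden stud a little left or right of the groove that lets it out: pull gently, feel sideways for the way out and never wrench it against the stud. Do not touch the springs, and leave the other things on the bench where they are.

Things in the scene. Friction and masses are not known exactly. Their poses are not given: they have to be found in the camera images.
- board_handle (a point): middle of the board's upright wooden handle: a block 36 mm long (along the board's x), 16 mm thick (y), 45 mm tall; its top is 22 mm above this point, the board's top face 22 mm below. x of this point runs along the board towards its end under the springs; z is up. The board is drawn out towards -x. The board's -x end is 20 mm beyond this point, its +x end 225 mm away.
- board_mid (a point): centre of the slip board, half-way along, across and up; 102 mm from the handle's point along +x; same axes. Waxed plywood, 245 mm long (x), 8 mm thick, 0.2 kg; the last 47 mm at the +x end are a forked tail that tapers to 1.5 mm and lets the springs down; the 185 mm at the +x end are 90 mm wide, the rest is a tongue 50 mm wide that carries the handle.
- board_pocket (a point): centre of a pocket in the board's underside, out of sight under the fence's bridge, 68 mm from the handle's point along +x; same axes. It is 5 mm deep, 24 mm along x and 48 mm across (y). A straight groove 16 mm wide runs in the underside on the board's middle line from the pocket to the board's +x end, where it is open. The stall's stud stands in the pocket.
- stall: fixed steel stall that holds the stack: a deck 6 mm thick, 215 mm (x) by 190 mm (y), on which the board lies, and a V-fence on a bridge. Origin on the bench under the place of the stack; the board is drawn out to -x, under the fence, whose V opens to +x. A round steel stud, 10 mm in diameter and 4 mm tall, is fixed to the deck under the bridge, hidden below the board.
- stall_floor (a point): point on the deck's top in the middle of the place of the stack; axes as the stall's. The hidden stud is 61 to 63 mm from it along -x and 9 to 18 mm to one side (y) of the groove's middle line: which side and how far is not measured. Pulled straight, the board stops on the stud after 3 to 11 mm; moved sideways until the stud meets the groove (3 mm play each way) it comes out.
- fence_top (a point): middle of the top of the fence's bridge, 62 mm from the stack's place, 38 mm above the bench; axes as the stall's. V-faces at 45 degrees, their top 56 mm above the bench. 2.5 mm of air over the lying board, so it cannot be lifted off the stud; 30 mm sideways for the board. Sliding it under the springs takes 2 to 6 N; over 35 N on the stud is wrenching. The board may swing a little in the grip.
- spring_low_center (a point): lowest spring of the stack: white-painted steel coil spring standing upright, outer diameter 80 mm, 42 mm tall, about 0.2 kg; the point is on its axis half-way up. It stands on the board and comes down 8 mm on to the deck when the board is out
- spring_mid_center (a point): middle spring of the stack: white-painted steel coil spring standing upright, outer diameter 80 mm, 42 mm tall, about 0.2 kg; the point is on its axis half-way up
- spring_top_center (a point): top spring of the stack: white-painted steel coil spring standing upright, outer diameter 80 mm, 42 mm tall, about 0.2 kg; the point is on its axis half-way up
- tray: fixed grey plastic tray for slip boards, 300 mm (x) by 150 mm (y), 28 mm tall, walls and floor 5 mm; origin under its centre on the bench. The board goes in lengthwise along its x, either way round
- spare_spring_center (a point): bystander, leave alone: loose white-painted steel coil spring standing upright, outer diameter 80 mm, 42 mm tall, about 0.2 kg; the point is on its axis half-way up
- small_spring_center (a point): bystander, leave alone: dark coil spring standing upright, 56 mm in diameter, 70 mm tall; point at its centre
- seat_ring: bystander, leave alone: flat aluminium ring, 68 mm in diameter, 12 mm tall; origin under its centre
- wrench: bystander, leave alone: steel wrench lying on the bench; origin under it
- oil_can: bystander, leave alone: steel can, 60 mm in diameter, 120 mm tall; origin under its centre
- mallet: bystander, leave alone: hammer lying on the bench; origin under it
- tape_roll: bystander, leave alone: cardboard ring, 90 mm in diameter, 45 mm tall; origin under its centre
Not all that is in view belongs to the job. What is shaped like the part that bears spring_top_center but turquoise is not meant. Leave any orange look-alike of the part that bears spring_mid_center alone.

How it is judged:
On the way:
1. the board has been drawn clear of the stack, which stands on the deck (horizontal distance between board_mid and stall_floor above 0.15 m and angle between each of spring_low_center, spring_mid_center, spring_top_center's own z axis and vertical below 0.1 rad and horizontal distance between spring_low_center and stall_floor below 0.025 m and horizontal distance between spring_mid_center and spring_low_center below 0.015 m and horizontal distance between spring_top_center and spring_mid_center below 0.015 m and height (world z) of spring_low_center below 0.031 m and height (world z) of spring_mid_center above 0.06 m and height (world z) of spring_top_center above 0.1 m), for 0.2 s.
At the end, for the whole second after the job is handed in: The three springs stand upright (within 0.1 rad) on the stall's deck, each within 15 mm of the one below and the lowest within 25 mm of its place; the board lies flat (within 0.08 rad) on the tray's floor, its centre within 30 mm along and 35 mm across of the tray's centre; all at rest (angle between each of spring_low_center, spring_mid_center, spring_top_center's own z axis and vertical below 0.1 rad and horizontal distance between spring_low_center and stall_floor below 0.025 m and horizontal distance between spring_mid_center and spring_low_center below 0.015 m and horizontal distance between spring_top_center and spring_mid_center below 0.015 m and height (world z) of spring_low_center below 0.031 m and height (world z) of spring_mid_center above 0.06 m and height (world z) of spring_top_center above 0.1 m and linear speed of each of spring_low, spring_mid, spring_top, board below 0.02 m/s and x of board_mid in the frame of tray between -0.03 and 0.03 m and y of board_mid in the frame of tray between -0.035 and 0.035 m and height (world z) of board_mid below 0.014 m and angle between board_mid's own z axis and vertical below 0.08 rad); the robot touches nothing.
It fails at once if the board was wrenched against the hidden stud (over 35 N) (contact force between board and stud above 35 N).
It fails at once if a spring of the stack toppled (tilted over 0.4 rad) (angle between any of spring_low_center, spring_mid_center, spring_top_center's own z axis and vertical above 0.4 rad).
It fails at once if the robot touched the stacked springs (contact force between any of the fingers, the arm and spring_low above 1 N or contact force between any of the fingers, the arm and spring_mid above 1 N or contact force between any of the fingers, the arm and spring_top above 1 N).
It fails at once if another thing on the bench was disturbed (moved over 20 mm) (distance of any of spare_spring_center, small_spring_center, seat_ring, wrench, oil_can, mallet, tape_roll from where it was at the start of the episode above 0.02 m).
It also fails if it takes over 72 s, if anything falls off the work surface, if the arm or the gripper's body presses on something with over 40 N, if the wrist force passes 120 N, or if a joint passes its speed limit or range.

## Robot

A 6-joint arm with a two-finger parallel gripper is mounted at the origin on the work surface. World frame = base frame: x ahead of the robot, y to its left, z up, the work surface at z = 0. Lengths are in m, angles in rad, forces in N, time in s.
With the tool pointing down it reaches from about 0.375 to 0.925 m from the base axis. Payload 5.7 kg.
Tool frame: the origin (TCP) lies on the centre line of the jaws, within the pads' length; the fingertips stand 14 mm ahead of it and the grasp point (between the pads) lies 5 mm behind it; z points along the fingers, y is the line along which they close (so a half turn about z gives the same grasp; the last joint's range is limited). The gripper opens to 85 mm and grips with 20 to 120 N. Pads are 22 mm wide; open, the fingers measure 114 mm over their backs; the gripper's body (76 mm by 85 mm) begins 54 mm behind the grasp point. The pads swing forward as they close: fully open they stand 13 mm farther back than shut.
Start: joints at [-1.262, 0.359, 1.51, -0, 1.272, -0.115], TCP at [0.247, -0.547, 0.245] pointing down, gripper open.
Joint ranges: [-2.97, 2.97], [-1.01, 2.36], [0.21, 2.38], [-0.96, 4.11], [0.2, 2.71], [-2.98, 2.98]. Speed limits (rad/s): [2.39, 2.39, 3.14, 3.14, 3.14, 3.14].

## Interface

Orientations are given as a 3x3 rotation matrix whose columns are the frame's x, y, z axes.
In Python, from rig import env gives the robot as it stands.
- The arm moves only by the shell command python3 -m handwheel 'ROWS' [OPENING] [FORCE]. ROWS is JSON, a list of rows, each a list of 6 numbers: the shift along the tool's x, y, z scaled (see below), then the turn, a rotation vector about the tool's x, y, z scaled (see below). In form: [[x, y, z, wx, wy, wz], ...]. A call has 1 to 12 rows; each row is the pose to reach, as a shift and turn from the pose commanded when the call began, along the tool's axes at that moment; what a row does not reach only later rows make up. The controller multiplies each number of a shift by 0.2 m and each number of a turn by 90 degrees. A row lasts 1/12 s, in which the tool goes at most 41.7 mm and 7.16 degrees, less where a joint would pass 70% of its speed; a pose out of reach is approached as far as the arm can. A call with a number of a shift or a turn outside -1 to 1 is refused whole. A call with a gripper value outside its range is refused whole. OPENING is the closure, from -1 (fully open) to 1 (shut), set as the call begins (- or left out, the last holds). The fingers move at their own pace and stop on an object; FORCE is the grip in N (left out, the last holds). Time passes only in rows, so rows that repeat a pose let the fingers close. It gives the time, the measured TCP pose, the force, the opening and the grip force at its end, in the units of the state.
- env.state(): the state, without advancing time (a new reading comes with each control period).
- env.get_image(name): name is "scene" or "top" or "wrist"; returns the picture (480x640x3 uint8, red, green, blue); there is no depth.
- env.camera_model(name): a dict with "fx", "fy", "cx", "cy" (pixels), "R" (3x3) and "t" (3): a world point X has camera coordinates R X + t; the wrist camera has in their place "mount" (4x4, takes a point from camera to tool coordinates, whose origin is the TCP and whose axes are the flange's). Camera axes: x right, y down, z forward; pixel columns grow to the right and rows downward; lengths in m; the calibration is good to about 2 mm. A picture is of the moment at which its call begins: read the wrist's pose just before it. camera_model takes no time and is no camera call.
- env.hand_in(): hands the job in; it is judged then, once.
Trained networks look in the newest picture that a camera, given by its name, has taken for a name from the list of things; names that differ only in an ending like _2 or _b are one class to them, and where a whole thing is asked for, a point or a joint stands for the part that bears it (a point fixed in the world has none). Each returns a list of dicts, best first, with "confidence" (0 to 1); they miss things now and then, are a little off and sometimes report something else, mostly with a low value. They report only what shows in the picture. A call takes as long as a camera call. They do not tell look-alikes from the thing itself.
- env.look_for(query, camera): "at" ([x, y, z] in m, in world coordinates, good to about 4 mm: the middle of the surface that is visible of it).
The state is a dict: "t": time; "qpos": joint angles; "joint_velocities": joint speeds; "tau": joint torques, N m; "ee_pos": TCP position; "ee_rot": TCP orientation; "ft_force": force on the tool from outside, world axes, zero at the start; "moment": the same for the moment, N m; "finger_gap": finger opening in m; "grasp_force": force on a finger pad.
Only numpy, scipy, OpenCV 4.12 (cv2) and the standard library are available. Lean on these libraries where they do the work, as an engineer would, in place of code of your own. Each camera call takes 0.05 s, during which the arm holds its last target. There are 200 camera calls.

## Working session

There is one attempt and no reset: what is moved stays moved. The work goes in short steps, Python scripts to look and compute and a shell command to move; the robot and the scene stay as the last step left them, time stands still between calls to the robot, and variables do not carry over. Pictures are saved under pics/ and viewed, at most 10 in all, crops included, and the job is handed in when it is done.

```bash
mkdir -p pics; python3 - <<'E'
from rig import env
import cv2
for n in("top","scene"):
    cv2.imwrite(f"pics/{n}0.png",env.get_image(n)[:,:,::-1])
for q in["board_handle","board_mid","stall","fence_top","spring_top_center","spring_low_center","tray","spare_spring_center","oil_can","tape_roll","small_spring_center"]:
    for c in("top","scene"):
        print(q,c,[(round(d["confidence"],2),[round(float(v),3) for v in d["at"]]) for d in env.look_for(q,c)[:4]])
s=env.state();print(s["t"],s["ee_pos"],s["ee_rot"],s["finger_gap"],s["ft_force"])
E
```

```text
board_handle top [(0.66, [0.547, 0.149, 0.014])]
board_handle scene [(0.74, [0.563, 0.178, 0.017])]
board_mid top [(0.61, [0.547, 0.145, 0.014])]
board_mid scene [(0.56, [0.562, 0.178, 0.014]), (0.48, [0.636, 0.457, 0.093])]
stall top [(0.66, [0.531, 0.194, 0.005])]
stall scene [(0.57, [0.6, 0.213, 0.005])]
fence_top top [(0.97, [0.531, 0.198, 0.008])]
fence_top scene [(0.72, [0.596, 0.216, 0.015]), (0.64, [0.56, 0.181, 0.017])]
spring_top_center top [(0.97, [0.717, 0.341, 0.034]), (0.85, [0.74, 0.172, 0.037]), (0.56, [0.547, 0.189, 0.137]), (0.27, [0.553, 0.197, 0.044])]
spring_top_center scene [(0.88, [0.562, 0.19, 0.124]), (0.68, [0.726, 0.342, 0.025]), (0.66, [0.752, 0.173, 0.028])]
spring_low_center top [(0.49, [0.553, 0.198, 0.044])]
spring_low_center scene [(0.77, [0.572, 0.199, 0.039]), (0.37, [0.774, -0.115, 0.023])]
tray top [(0.32, [0.549, 0.147, 0.012])]
tray scene [(0.9, [0.591, -0.298, 0.008]), (0.7, [0.46, -0.47, 0.018]), (0.5, [0.595, 0.212, 0.008])]
spare_spring_center top [(0.87, [0.772, -0.107, 0.036]), (0.31, [0.53, 0.192, 0.006]), (0.22, [0.365, 0.196, 0.012])]
spare_spring_center scene [(0.83, [0.773, -0.114, 0.024])]
oil_can top [(0.77, [0.608, 0.439, 0.117])]
oil_can scene [(0.38, [0.59, -0.295, 0.007]), (0.33, [0.565, 0.179, 0.019])]
tape_roll top [(0.7, [0.619, -0.499, 0.043]), (0.55, [0.533, 0.193, 0.002])]
tape_roll scene [(0.68, [0.626, -0.495, 0.026]), (0.41, [0.561, 0.175, 0.018])]
small_spring_center top []
small_spring_center scene [(0.78, [0.408, -0.123, 0.045]), (0.61, [0.561, 0.18, 0.015]), (0.27, [0.775, -0.116, 0.026])]
1.2 [ 0.24670574 -0.54690842  0.24526256] [[ 9.11539752e-01  4.11211960e-01 -6.31559431e-05]
 [ 4.11211964e-01 -9.11539749e-01  7.99600800e-05]
 [-2.46886113e-05 -9.88572709e-05 -9.99999995e-01]] 0.08541172147053175 [ 0.25332303  0.13230553 -0.03026442]
```

View pics/top0.png

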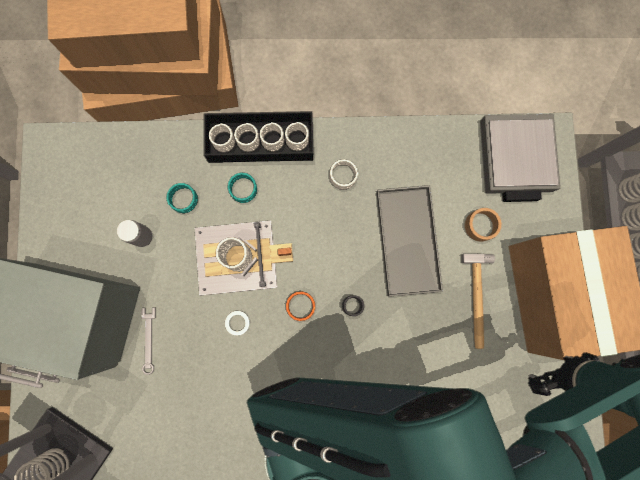

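View pics/scene0.png

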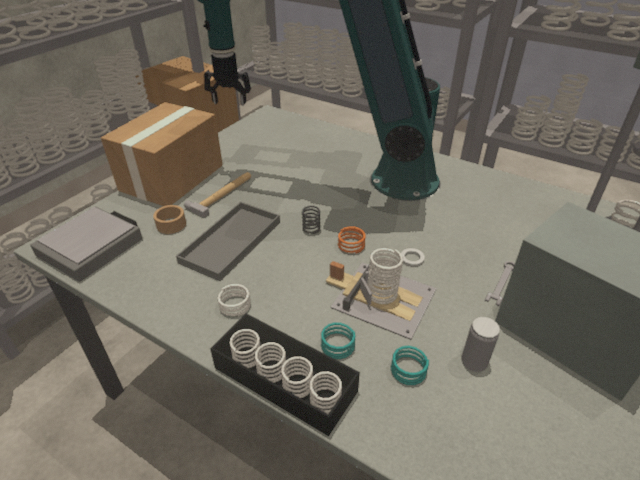

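Top view: the handle is the brown block at (285,251) on the tongue, and the stack is at (233,252) against the V-fence (bar at 260,253). The tray is at (409,241). Look-alikes for the stack are the turquoise springs (182,197) and (242,187), orange (300,305), spare white (343,174) and four in the black box (222–297,137). Only the white stack standing on the board matches the description. I'll check this in a close crop.

```bash
cat > h.py <<'E'
from rig import env
import numpy as np, cv2
def ray(cam,uv,z):
    m=env.camera_model(cam);R=np.array(m["R"]);t=np.array(m["t"])
    d=R.T@np.array([(uv[0]-m["cx"])/m["fx"],(uv[1]-m["cy"])/m["fy"],1]);c=-R.T@t
    return c+d*(z-c[2])/d[2]
def proj(cam,X):
    m=env.camera_model(cam);p=np.array(m["R"])@X+m["t"]
    return [m["fx"]*p[0]/p[2]+m["cx"],m["fy"]*p[1]/p[2]+m["cy"]]
E
python3 - <<'E'
from h import *
im=cv2.imread("pics/top0.png")
a=cv2.resize(im[205:310,180:310],None,fx=6,fy=6,interpolation=cv2.INTER_CUBIC)[:600]
cv2.imwrite("pics/crop1.png",a)
for n,uv,z in[("handletop",(285,251),.059),("tray1",(377,190),.028),("tray2",(428,187),.028),("tray3",(441,291),.028),("tray4",(389,296),.028)]:
    print(n,ray("top",uv,z).round(4))
E
```

```text
handletop [0.5534 0.0541 0.059 ]
tray1 [ 0.7219 -0.2064  0.028 ]
tray2 [ 0.727  -0.3508  0.028 ]
tray3 [ 0.4349 -0.3696  0.028 ]
tray4 [ 0.4255 -0.2259  0.028 ]
```

View pics/crop1.png

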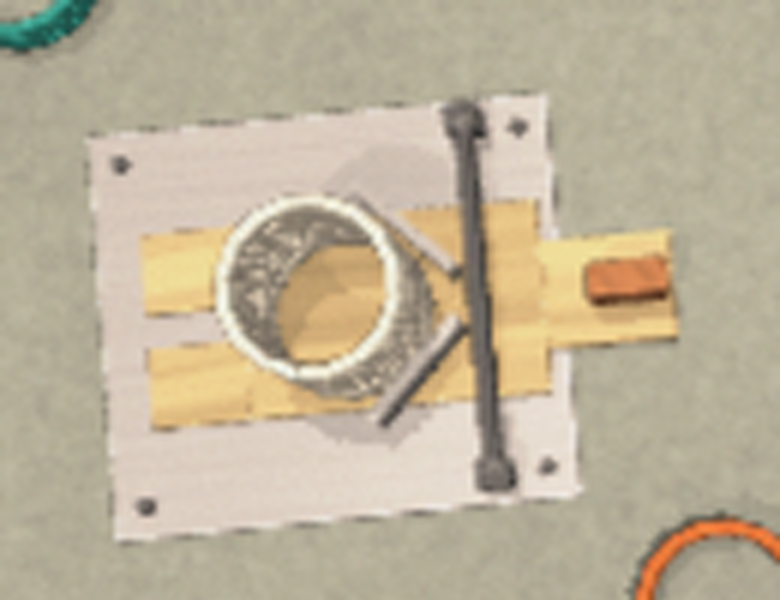

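The crop shows the orange-brown handle block at about (285,251) of the full picture, on the tongue; the board runs under the bridge, and the white stack stands on it. The choice is confirmed.

```bash
python3 - <<'E'
from h import *
f=lambda x,y,z:ray("top",(180+x/6,205+y/6),z)
def ang(a,b):d=b-a;return np.degrees(np.arctan2(d[1],d[0])).round(2)
print("board",ang(f(538,200,.014),f(142,237,.014)),ang(f(550,393,.014),f(152,430,.014)))
print("deck",ang(f(546,93,.006),f(88,137,.006)),ang(f(580,494,.006),f(118,541,.006)))
T=[f(538,200,.014),f(550,393,.014),f(142,237,.014),f(152,430,.014)]
print(np.round(T,4), "wide centre",np.mean(T,0))
e=(f(670,230,.014)+f(679,338,.014))/2;print("end",e)
D=[f(546,93,.006),f(580,494,.006),f(88,137,.006),f(118,541,.006)];print("deck c",np.mean(D,0))
print("cam",-np.array(env.camera_model("top")["R"]).T@env.camera_model("top")["t"])
# expected handle top corners check
for a in (94,95,96):
    u=np.array([np.cos(np.radians(a)),np.sin(np.radians(a)),0]); H=e+.02*u; H[2]=.059
    p=proj("top",H); print(a,H.round(4),[(p[0]-180)*6,(p[1]-205)*6])
E
```

```text
board 93.88 93.73
deck 94.1 94.16
[[0.5949 0.0975 0.014 ]
 [0.5051 0.0936 0.014 ]
 [0.5825 0.2806 0.014 ]
 [0.4932 0.2761 0.014 ]] wide centre [0.54390085 0.18695156 0.014     ]
end [0.55402516 0.03513769 0.014     ]
deck c [0.54487088 0.19373589 0.006     ]
cam [0.40835232 0.00797241 1.40790773]
94 [0.5526 0.0551 0.059 ] [np.float64(627.8273441744185), np.float64(277.7913804514304)]
95 [0.5523 0.0551 0.059 ] [np.float64(627.9053833582325), np.float64(278.561685975912)]
96 [0.5519 0.055  0.059 ] [np.float64(627.9969536559777), np.float64(279.3304985882054)]
```

```bash
python3 -m handwheel '[[0.88,-0.7,0,0,0,0],[0.88,-0.7,0,0,0,0],[0.88,-0.7,0,0,0,0],[0.88,-0.7,0,0,0,0],[0.88,-0.7,0,0,0,0],[0.88,-0.7,0,0,0,0]]' -1
python3 -m handwheel '[[0.88,-0.7,0,0,0,0],[0.88,-0.7,0,0,0,0],[0.88,-0.7,0,0,0,0],[0.88,-0.7,0,0,0,0],[0.88,-0.7,0,0,0,0],[0.88,-0.7,0,0,0,0]]' -1
python3 -m handwheel '[[0.87,-0.7,0,0,0,-0.775],[0.87,-0.7,0,0,0,-0.775],[0.87,-0.7,0,0,0,-0.775],[0.87,-0.7,0,0,0,-0.775],[0.87,-0.7,0,0,0,-0.775],[0.87,-0.7,0,0,0,-0.775],[0.87,-0.7,0,0,0,-0.775],[0.87,-0.7,0,0,0,-0.775],[0.87,-0.7,0,0,0,-0.775],[0.87,-0.7,0,0,0,-0.775],[0.87,-0.7,0,0,0,-0.775],[0.87,-0.7,0,0,0,-0.775]]' -1
python3 - <<'E'
from h import *
s=env.state();print(s["t"],s["ee_pos"],s["ee_rot"].round(4) if hasattr(s["ee_rot"],"round") else s["ee_rot"],s["qpos"],s["ft_force"])
im=env.get_image("wrist");cv2.imwrite("pics/w1.png",im[:,:,::-1])
m=env.camera_model("wrist");print({k:np.round(v,4).tolist() for k,v in m.items() if k!='name'})
M=np.array(m["mount"]);R=np.array(s["ee_rot"]);p=np.array(s["ee_pos"])
for X in [[.5525,.055,.059]]:
    c=np.linalg.inv(M)@np.append(R.T@(np.array(X)-p),1);print(m["fx"]*c[0]/c[2]+m["cx"],m["fy"]*c[1]/c[2]+m["cy"])
E
```

```text
t: 1.7
ee_pos: [0.3505, -0.3421, 0.2452]
ee_rot: [[0.911, 0.413, 0.0], [0.413, -0.911, 0.003], [0.001, -0.003, -1.0]]
ft_force: [0.7, -0.1, 0.0]
finger_gap: 0.0856
grasp_force: 0.0
t: 2.2
ee_pos: [0.4538, -0.1428, 0.2456]
ee_rot: [[0.911, 0.413, 0.001], [0.413, -0.911, 0.002], [0.002, -0.001, -1.0]]
ft_force: [1.1, 1.0, -0.1]
finger_gap: 0.0853
grasp_force: 0.0
t: 3.2
ee_pos: [0.5535, 0.0523, 0.2453]
ee_rot: [[-0.067, 0.998, -0.0], [0.998, 0.067, 0.0], [0.0, -0.0, -1.0]]
ft_force: [0.8, 0.6, -0.2]
finger_gap: 0.0853
grasp_force: 0.0
3.2 [0.55345004 0.05227041 0.24529399] [[-6.740e-02  9.977e-01 -1.000e-04]
 [ 9.977e-01  6.740e-02  1.000e-04]
 [ 1.000e-04 -1.000e-04 -1.000e+00]] [-3.01548931e-02  2.95722019e-01  1.60622055e+00  9.83034469e-05
  1.23974528e+00 -9.76825116e-02] [ 0.84872281  0.62543118 -0.19956544]
{'fx': 400.5071, 'fy': 400.5071, 'cx': 320.3028, 'cy': 243.4932, 'mount': [[0.0001, -0.9502, -0.3117, 0.0798], [1.0, 0.0, 0.0001, 0.0003], [-0.0001, -0.3117, 0.9502, -0.128], [0.0, 0.0, 0.0, 1.0]]}
318.91236226732775 212.7037419272549
```

View pics/w1.png

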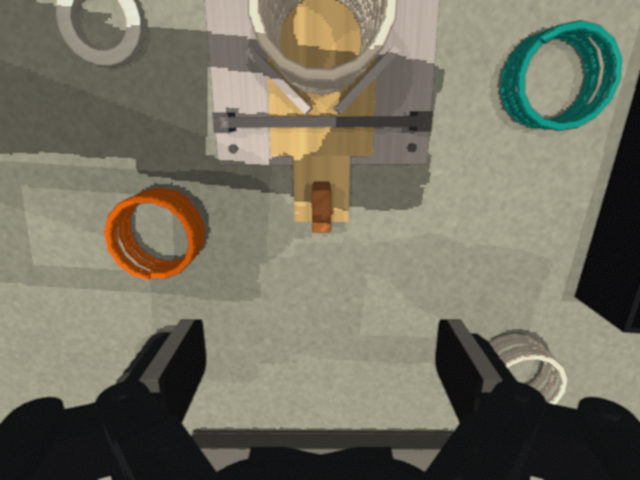

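Wrist view: the handle is centred at column 321, rows 182–232, with the tongue end at row 222. I'll compare these with the projected corners.

```bash
python3 - <<'E'
from h import *
s=env.state();m=env.camera_model("wrist");M=np.array(m["mount"]);R=np.array(s["ee_rot"]);p=np.array(s["ee_pos"])
def pj(X):
    c=np.linalg.inv(M)@np.append(R.T@(np.array(X)-p),1);return np.round([m["fx"]*c[0]/c[2]+m["cx"],m["fy"]*c[1]/c[2]+m["cy"]],1)
u=np.array([np.cos(np.radians(94)),np.sin(np.radians(94)),0]);v=np.array([-u[1],u[0],0])
H=np.array([.5525,.055,.0365])
for n,a,b,z in[("far top",18,0,22),("near top",-18,0,22),("near bot",-18,0,-22),("end",-20,0,-22),("tongueL",0,25,-22),("tongueR",0,-25,-22),("wideL",40,45,-22),("wideR",40,-45,-22)]:
    print(n,pj(H+a/1e3*u+b/1e3*v+[0,0,z/1e3]))
E
```

```text
far top [318.8 190.4]
near top [318.9 233.9]
near bot [319.1 220.1]
end [319.1 222.2]
tongueL [291.6 201.1]
tongueR [346.5 200.9]
wideL [267.7 156.4]
wideR [370.  156.2]
```

```bash
python3 -m handwheel '[[0.02,0,0.2,0,0,0],[0.02,0,0.4,0,0,0],[0.02,0,0.6,0,0,0],[0.02,0,0.75,0,0,0],[0.02,0,0.85,0,0,0],[0.02,0,0.85,0,0,0]]' -1
python3 -m handwheel '[[0,0,0.1,0,0,0],[0,0,0.195,0,0,0],[0,0,0.195,0,0,0],[0,0,0.195,0,0,0]]' -1
python3 -m handwheel '[[0,0,0,0,0,0],[0,0,0,0,0,0],[0,0,0,0,0,0],[0,0,0,0,0,0],[0,0,0,0,0,0],[0,0,0,0,0,0],[0,0,0,0,0,0],[0,0,0,0,0,0],[0,0,0,0,0,0],[0,0,0,0,0,0]]' 1 40
```

```text
t: 3.75
ee_pos: [0.5498, 0.0562, 0.0712]
ee_rot: [[-0.068, 0.998, -0.008], [0.998, 0.068, 0.0], [0.001, -0.008, -1.0]]
ft_force: [-0.8, 1.1, -0.4]
finger_gap: 0.0857
grasp_force: 0.0
t: 4.08
ee_pos: [0.5533, 0.0562, 0.0369]
ee_rot: [[-0.069, 0.998, -0.001], [0.998, 0.069, 0.0], [0.0, -0.001, -1.0]]
ft_force: [0.5, 0.2, 0.7]
finger_gap: 0.0853
grasp_force: 0.0
t: 4.92
ee_pos: [0.5536, 0.0563, 0.0368]
ee_rot: [[-0.07, 0.998, 0.001], [0.998, 0.07, 0.0], [0.0, 0.001, -1.0]]
ft_force: [-0.2, 0.8, 6.0]
finger_gap: 0.0154
grasp_force: 39.9
```

```bash
python3 -m handwheel '[[-0.005,0,-0.002,0,0,0],[-0.01,0,-0.003,0,0,0],[-0.01,0,-0.003,0,0,0]]'
python3 -m handwheel '[[-0.005,0,0,0,0,0],[-0.005,0,0,0,0,0]]'
```

```text
t: 5.17
ee_pos: [0.5533, 0.0543, 0.0369]
ee_rot: [[-0.07, 0.998, -0.0], [0.998, 0.07, 0.0], [0.0, -0.0, -1.0]]
ft_force: [-0.5, 2.1, 2.4]
finger_gap: 0.0153
grasp_force: 39.3
t: 5.33
ee_pos: [0.5534, 0.0533, 0.0369]
ee_rot: [[-0.07, 0.998, 0.0], [0.998, 0.07, 0.0], [0.0, 0.0, -1.0]]
ft_force: [-0.2, 2.7, 0.5]
finger_gap: 0.016
grasp_force: 39.3
```

```bash
python3 -m handwheel '[[-0.005,0,0,0,0,0],[-0.005,0,0,0,0,0]]'
```

```text
t: 5.5
ee_pos: [0.5535, 0.0522, 0.0369]
ee_rot: [[-0.07, 0.998, 0.0], [0.998, 0.07, 0.0], [0.0, 0.0, -1.0]]
ft_force: [0.3, 2.0, -0.3]
finger_gap: 0.0157
grasp_force: 39.2
```

```bash
python3 -m handwheel '[[-0.005,0,0,0,0,0],[-0.005,0,0,0,0,0]]' | grep -E "pos|ft"; python3 -m handwheel '[[-0.005,0,0,0,0,0],[-0.005,0,0,0,0,0]]' | grep -E "pos|ft"
```

```text
ee_pos: [0.5536, 0.0512, 0.0369]
ft_force: [0.8, 1.6, 1.2]
ee_pos: [0.5536, 0.0504, 0.0369]
ft_force: [0.6, 3.6, 0.3]
```

```bash
python3 -m handwheel '[[-0.005,0,0,0,0,0],[-0.005,0,0,0,0,0]]' | grep -E "pos|ft"
```

```text
ee_pos: [0.5536, 0.0502, 0.0369]
ft_force: [1.1, 8.6, 0.3]
```

```bash
python3 -m handwheel '[[-0.005,0,0,0,0,0],[-0.005,0,0,0,0,0]]' | grep -E "pos|ft"
```

```text
ee_pos: [0.5536, 0.05, 0.0369]
ft_force: [1.1, 13.0, -0.8]
```

```bash
python3 -m handwheel '[[0.01,0,0,0,0,0],[0.01,0.01,0,0,0,0],[0.01,0.015,0,0,0,0],[0.01,0.015,0,0,0,0]]' | grep -E "pos|ft"; python3 -m handwheel '[[0,0.005,0,0,0,0],[0,0.01,0,0,0,0],[0,0.01,0,0,0,0]]' | grep -E "rot|pos|ft"
```

```text
ee_pos: [0.5558, 0.0506, 0.0369]
ft_force: [-4.0, 3.8, 4.7]
ee_pos: [0.5579, 0.0507, 0.0369]
ee_rot: [[-0.071, 0.998, -0.001], [0.998, 0.071, 0.0], [0.0, -0.001, -1.0]]
ft_force: [-2.3, 4.2, 3.5]
```

```bash
python3 -m handwheel '[[0,0.005,0,0,0,0],[0,0.01,0,0,0,0],[0,0.01,0,0,0,0]]' | grep -E "rot|pos|ft"
```

```text
ee_pos: [0.56, 0.0508, 0.0369]
ee_rot: [[-0.07, 0.998, -0.001], [0.998, 0.07, 0.0], [0.0, -0.001, -1.0]]
ft_force: [-3.6, 4.4, 3.8]
```

```bash
python3 -m handwheel '[[0,0.005,0,0,0,0],[0,0.01,0,0,0,0],[0,0.01,0,0,0,0]]' | grep -E "pos|ft"
```

```text
ee_pos: [0.5626, 0.0506, 0.0369]
ft_force: [-2.9, 1.0, 3.8]
```

```bash
python3 -m handwheel '[[0,0.005,0,0,0,0],[0,0.01,0,0,0,0],[0,0.01,0,0,0,0]]' | grep -E "pos|ft"
```

```text
ee_pos: [0.5649, 0.0507, 0.0369]
ft_force: [-3.0, 0.6, 3.6]
```

```bash
python3 -m handwheel '[[-0.005,0,0,0,0,0],[-0.01,0,0,0,0,0],[-0.01,0,0,0,0,0]]' | grep -E "pos|ft"
```

```text
ee_pos: [0.5652, 0.049, 0.0369]
ft_force: [-1.0, 1.6, 1.0]
```

```bash
python3 -m handwheel '[[-0.005,0,0,0,0,0],[-0.01,0,0,0,0,0],[-0.01,0,0,0,0,0]]' | grep -E "pos|ft"
```

```text
ee_pos: [0.5653, 0.0469, 0.0369]
ft_force: [1.1, 1.3, -1.0]
```

```bash
python3 -m handwheel '[[-0.005,0,0,0,0,0],[-0.01,0,0,0,0,0],[-0.01,0,0,0,0,0]]' | grep -E "pos|ft"
```

```text
ee_pos: [0.5655, 0.0448, 0.0369]
ft_force: [1.3, 1.2, -2.7]
```

```bash
python3 -m handwheel '[[-0.008,0,0,0,0,0],[-0.016,0,0,0,0,0],[-0.02,0,0,0,0,0],[-0.02,0,0,0,0,0]]' | grep -E "pos|ft"
```

```text
ee_pos: [0.5656, 0.0407, 0.0369]
ft_force: [2.0, 1.5, -3.3]
```

```bash
python3 -m handwheel '[[-0.01,0,0,0,0,0],[-0.02,0,0,0,0,0],[-0.03,0,0,0,0,0],[-0.04,0,0,0,0,0],[-0.05,0,0,0,0,0],[-0.06,0,0,0,0,0],[-0.07,0,0,0,0,0],[-0.08,0,0,0,0,0],[-0.09,0,0,0,0,0],[-0.1,0,0,0,0,0]]' | grep -E "pos|ft"
```

```text
ee_pos: [0.5667, 0.0209, 0.0369]
ft_force: [2.6, 2.7, -3.1]
```

```bash
python3 -m handwheel '[[-0.01,0,0,0,0,0],[-0.02,0,0,0,0,0],[-0.03,0,0,0,0,0],[-0.04,0,0,0,0,0],[-0.05,0,0,0,0,0],[-0.06,0,0,0,0,0],[-0.07,0,0,0,0,0],[-0.08,0,0,0,0,0],[-0.09,0,0,0,0,0],[-0.1,0,0,0,0,0]]' | grep -E "pos|ft"
```

```text
ee_pos: [0.5681, 0.0009, 0.0369]
ft_force: [0.4, 2.1, -2.7]
```

```bash
python3 -m handwheel '[[-0.01,0,0,0,0,0],[-0.02,0,0,0,0,0],[-0.03,0,0,0,0,0],[-0.04,0,0,0,0,0],[-0.05,0,0,0,0,0],[-0.06,0,0,0,0,0],[-0.07,0,0,0,0,0],[-0.08,0,0,0,0,0],[-0.09,0,0,0,0,0],[-0.1,0,0,0,0,0],[-0.11,0,0,0,0,0],[-0.12,0,0,0,0,0]]' | grep -E "pos|ft"
```

```text
ee_pos: [0.5697, -0.023, 0.0369]
ft_force: [2.3, 0.5, -1.9]
```

```bash
python3 -m handwheel '[[-0.01,0,0,0,0,0],[-0.02,0,0,0,0,0],[-0.03,0,0,0,0,0],[-0.04,0,0,0,0,0],[-0.05,0,0,0,0,0],[-0.06,0,0,0,0,0],[-0.07,0,0,0,0,0],[-0.08,0,0,0,0,0],[-0.09,0,0,0,0,0],[-0.1,0,0,0,0,0],[-0.11,0,0,0,0,0],[-0.12,0,0,0,0,0]]' | grep -E "pos|ft"
```

```text
ee_pos: [0.5714, -0.0469, 0.0369]
ft_force: [1.5, 0.1, -1.8]
```

```bash
python3 -m handwheel '[[-0.01,0,0,0,0,0],[-0.02,0,0,0,0,0],[-0.03,0,0,0,0,0],[-0.04,0,0,0,0,0],[-0.05,0,0,0,0,0],[-0.06,0,0,0,0,0],[-0.07,0,0,0,0,0],[-0.08,0,0,0,0,0],[-0.09,0,0,0,0,0],[-0.1,0,0,0,0,0],[-0.11,0,0,0,0,0],[-0.12,0,0,0,0,0]]' | grep -E "pos|ft"
python3 - <<'E'
from h import *
im=env.get_image("scene")[:,:,::-1];im2=env.get_image("top")[:,:,::-1]
a=cv2.resize(im[220:370,260:460],None,fx=2,fy=2);b=cv2.resize(im2[200:350,180:380],None,fx=2,fy=2)
cv2.imwrite("pics/p2.png",np.hstack([a,b]))
E
```

```text
ee_pos: [0.5731, -0.0708, 0.0369]
ft_force: [0.3, 0.2, -1.0]
```

View pics/p2.png

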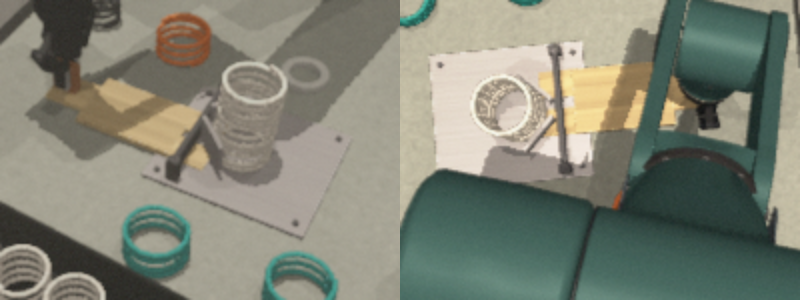

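The picture shows the stack (left half, about 250,115) upright on the deck, with the board's tail just left of the V. I'll draw it clear of the bridge, then lift.

```bash
python3 -m handwheel '[[-0.02,0,0,0,0,0],[-0.04,0,0,0,0,0],[-0.06,0,0,0,0,0],[-0.08,0,0,0,0,0],[-0.1,0,0,0,0,0],[-0.12,0,0,0,0,0],[-0.14,0,0,0,0,0],[-0.17,0,0,0,0,0],[-0.2,0,0,0,0,0],[-0.25,0,0,0,0,0],[-0.3,0,0,0,0,0],[-0.3,0,0,0,0,0]]' 1 90 | grep -E "pos|ft|gr"
python3 -m handwheel '[[0,0,-0.03,0,0,0],[0,0,-0.08,0,0,0],[0,0,-0.15,0,0,0],[0,0,-0.25,0,0,0],[0,0,-0.35,0,0,0],[0,0,-0.45,0,0,0],[0,0,-0.5,0,0,0],[0,0,-0.5,0,0,0],[0,0,-0.5,0,0,0]]'
python3 - <<'E'
from h import *
im=env.get_image("scene")[:,:,::-1];im2=env.get_image("top")[:,:,::-1]
a=cv2.resize(im[150:350,160:460],None,fx=1.33,fy=1.33);b=cv2.resize(im2[150:350,180:480],None,fx=1.33,fy=1.33)
cv2.imwrite("pics/p3.png",np.hstack([a,b]))
E
```

```text
ee_pos: [0.578, -0.1329, 0.037]
ft_force: [0.2, -0.2, -0.5]
grasp_force: 88.2
t: 15.1
ee_pos: [0.5776, -0.1303, 0.1375]
ee_rot: [[-0.071, 0.997, 0.001], [0.997, 0.071, -0.0], [-0.0, 0.001, -1.0]]
ft_force: [0.3, 0.2, -1.9]
finger_gap: 0.0152
grasp_force: 88.1
```

View pics/p3.png

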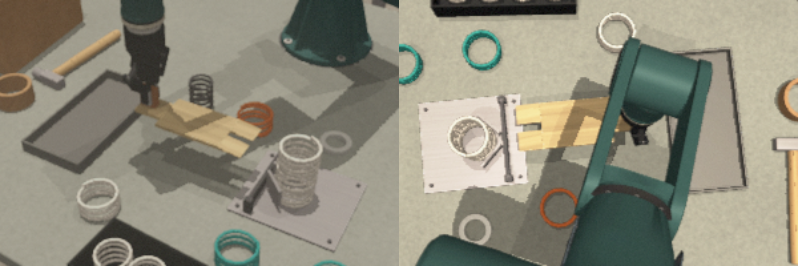

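```bash
python3 -m handwheel '[[-0.07,-0.05,0,0,0,0.04],[-0.15,-0.11,0,0,0,0.1],[-0.23,-0.16,0,0,0,0.16],[-0.31,-0.22,0,0,0,0.22],[-0.39,-0.28,0,0,0,0.28],[-0.47,-0.34,0,0,0,0.34],[-0.55,-0.4,0,0,0,0.4],[-0.63,-0.46,0,0,0,0.46],[-0.7,-0.51,0,0,0,0.51],[-0.75,-0.54,0,0,0,0.55],[-0.785,-0.567,0,0,0,0.58],[-0.785,-0.567,0,0,0,0.6]]' 
python3 -m handwheel '[[0,0,0,0,0,0.05],[0,0,0,0,0,0.11],[0,0,0,0,0,0.17],[0,0,0,0,0,0.23],[0,0,0,0,0,0.29],[0,0,0,0,0,0.34],[0,0,0,0,0,0.38],[0,0,0,0,0,0.4],[0,0,0,0,0,0.4],[0,0,0,0,0,0.4]]'
python3 - <<'E'
from h import *
im=env.get_image("scene")[:,:,::-1];im2=env.get_image("top")[:,:,::-1]
cv2.imwrite("pics/s4.png",im);cv2.imwrite("pics/t4.png",im2)
a=cv2.resize(im[100:300,150:350],None,fx=2,fy=2);b=cv2.resize(im2[150:350,300:500],None,fx=2,fy=2)
cv2.imwrite("pics/p4.png",np.hstack([a,b]))
E
```

```text
t: 16.2
ee_pos: [0.4736, -0.296, 0.1353]
ee_rot: [[0.768, 0.64, -0.003], [0.64, -0.768, 0.001], [-0.001, -0.003, -1.0]]
ft_force: [0.6, -0.2, -2.3]
finger_gap: 0.0152
grasp_force: 88.0
t: 17.03
ee_pos: [0.4745, -0.2944, 0.1357]
ee_rot: [[0.997, 0.071, -0.002], [0.071, -0.997, 0.002], [-0.002, -0.002, -1.0]]
ft_force: [-0.3, -0.0, -2.1]
finger_gap: 0.015
grasp_force: 88.0
```

View pics/p4.png

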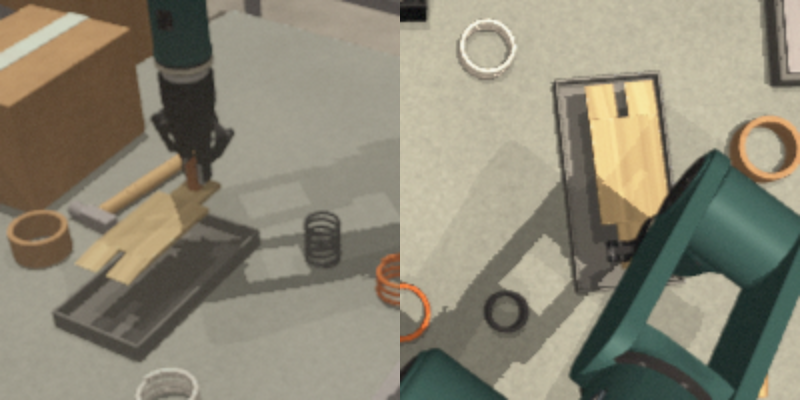

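Held level over the tray; in the top view the fork's corners are at about (393.5,194) and (426,190). I'll check where the board sits.

```bash
python3 - <<'E'
from h import *
z=.113
a=ray("top",(393.5,194),z);b=ray("top",(426,190),z);c=ray("top",(400,261),z)
print(a,b,c,np.linalg.norm(a-b),np.linalg.norm(a-c))
u=np.array([np.cos(.0655),np.sin(.0655),0]);print("mid",(a+b)/2-.1225*u,"edge ang",np.degrees(np.arctan2(*(a-c)[[1,0]])))
E
```

```text
[ 0.69074264 -0.23631227  0.113     ] [ 0.69939593 -0.32293014  0.113     ] [ 0.51354158 -0.24443061  0.113     ] 0.08704903675139782 0.1773869362307479
mid [ 0.57283197 -0.28763922  0.113     ] edge ang 2.6231300999998144
```

```bash
python3 -m handwheel '[[0.02,0,0.06,0,0,0],[0.02,0,0.14,0,0,0],[0.02,0,0.22,0,0,0],[0.02,0,0.3,0,0,0],[0.02,0,0.37,0,0,0],[0.02,0,0.42,0,0,0],[0.02,0,0.45,0,0,0],[0.02,0,0.46,0,0,0],[0.02,0,0.46,0,0,0],[0.02,0,0.46,0,0,0]]'
python3 -m handwheel '[[0,0,0.01,0,0,0],[0,0,0.02,0,0,0],[0,0,0.025,0,0,0],[0,0,0.025,0,0,0]]'
```

```text
t: 17.97
ee_pos: [0.4797, -0.2951, 0.0453]
ee_rot: [[0.998, 0.07, 0.001], [0.07, -0.998, -0.0], [0.001, 0.0, -1.0]]
ft_force: [0.5, -0.3, -1.6]
finger_gap: 0.0148
grasp_force: 88.1
t: 18.3
ee_pos: [0.4793, -0.2948, 0.04]
ee_rot: [[0.998, 0.07, 0.0], [0.07, -0.998, -0.0], [0.0, 0.0, -1.0]]
ft_force: [-0.8, 0.2, -2.5]
finger_gap: 0.0151
grasp_force: 88.1
```

```bash
python3 -m handwheel '[[0,0,0.01,0,0,0],[0,0,0.015,0,0,0],[0,0,0.015,0,0,0]]' | grep -E "pos|ft"; python3 -m handwheel '[[0,0,0.006,0,0,0],[0,0,0.006,0,0,0]]' | grep -E "pos|ft"
```

```text
ee_pos: [0.4791, -0.2947, 0.0367]
ft_force: [0.1, 0.3, -2.3]
ee_pos: [0.4794, -0.2949, 0.036]
ft_force: [-0.6, 1.3, 2.2]
```

```bash
python3 -m handwheel '[[0,0,0,0,0,0],[0,0,0,0,0,0],[0,0,0,0,0,0],[0,0,0,0,0,0],[0,0,0,0,0,0],[0,0,0,0,0,0]]' 0.2
python3 -m handwheel '[[0,0,-0.05,0,0,0],[0,0,-0.15,0,0,0],[0,0,-0.3,0,0,0],[0,0,-0.5,0,0,0],[0,0,-0.7,0,0,0],[-0.3,0,-0.9,0,0,0],[-0.3,-0,-0.95,0,0,0],[-0.3,0,-0.95,0,0,0],[-0.3,0,-0.95,0,0,0]]'
python3 - <<'E'
from h import *
im=env.get_image("scene")[:,:,::-1];im2=env.get_image("top")[:,:,::-1]
cv2.imwrite("pics/t5.png",im2)
a=cv2.resize(im[150:350,150:450],None,fx=1.33,fy=1.33);b=cv2.resize(im2[150:350,200:500],None,fx=1.33,fy=1.33)
cv2.imwrite("pics/p5.png",np.hstack([a,b]))
E
```

```text
t: 19.22
ee_pos: [0.4793, -0.2949, 0.0357]
ee_rot: [[0.998, 0.07, 0.0], [0.07, -0.998, 0.0], [0.0, -0.0, -1.0]]
ft_force: [-0.7, -0.5, 0.1]
finger_gap: 0.0341
grasp_force: 0.0
t: 19.97
ee_pos: [0.4194, -0.2997, 0.2281]
ee_rot: [[0.998, 0.069, 0.003], [0.069, -0.998, -0.003], [0.003, 0.003, -1.0]]
ft_force: [-0.0, -0.1, 0.3]
finger_gap: 0.0345
grasp_force: 0.0
```

View pics/p5.png

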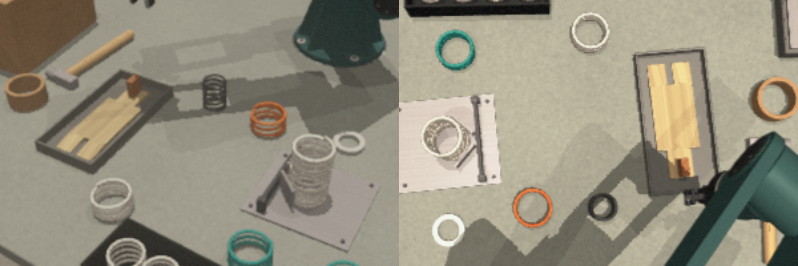

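The picture shows the board flat and centred in the tray (right half, about 677,120), the stack upright in the V-fence, and the bystanders where they were. Handing in.

```bash
python3 -m handwheel '[[0,0,0,0,0,0],[0,0,0,0,0,0],[0,0,0,0,0,0],[0,0,0,0,0,0]]' | head -1; python3 -c "
from rig import env
print(env.hand_in())"
```

```text
t: 20.4
the job is handed in; nothing more can be done
None
```

The board is out and lies flat in the grey tray, the three springs stand as a stack on the deck in the V-fence, and the job was handed in at about 20 s; no verdict came back.

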